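# Pack the imaging kit and leave the look-alikes

### The arm

A 6-joint arm with a two-finger parallel gripper is mounted at the origin on a cart in front of the work surface, level with it; the furniture and walls round the work are solid. World frame = base frame: x ahead of the robot, y to its left, z up, the work surface at z = 0. Lengths are in m, angles in rad, forces in N, time in s.
With the tool pointing down it reaches from about 0.35 to 0.875 m from the base axis. Payload 15.5 kg.
Tool frame: the origin (TCP) lies midway between the tips of the shut fingers; the grasp point (between the pads) lies 19 mm behind it (arm.hold_point_z is the z of the grasp point in the tool frame, in m); z points along the fingers, y is the line along which they close (so a half turn about z gives the same grasp; the last joint's range is limited). The gripper opens to 85 mm and grips with 20 to 120 N. Pads are 22 mm wide; open, the fingers measure 114 mm over their backs; the gripper's body (76 mm by 85 mm) begins 54 mm behind the grasp point. The pads swing forward as they close: fully open they stand 13 mm farther back than shut.
Start: joints at [-1.22, 0.494, 1.345, -0, 1.302, -0.096], TCP at [0.27, -0.564, 0.208] pointing down, gripper open.
Joint ranges: [-2.91, 2.91], [-0.82, 2.16], [0.22, 2.67], [-1.22, 4.37], [0.12, 2.79], [-3.08, 3.08]. Speed limits (rad/s): [1.89, 1.89, 2.57, 3.01, 3.01, 3.01].

### API

Orientations are given as a rotation vector (axis times angle).
In Python, from station import get_state, viewer, arm, recognise, masks_of gives the robot as it stands.
- The arm moves only by the shell command python3 -m jog 'ROWS'. ROWS is text: rows parted by semicolons, each of 7 numbers parted by spaces: the shift along the tool's x, y, z in units of 40 mm (1.0 is 40 mm), then the turn, a rotation vector about the tool's x, y, z in units of 5 degrees (1.0 is 5 degrees), then the opening, from 0 (shut) to 1 (fully open). In form: dx dy dz wx wy wz grip; .... A call has 1 to 8 rows; each row is the pose to reach, as a shift and turn from the pose commanded when the call began, along the tool's axes at that moment; what a row does not reach only later rows make up. A row lasts 1/8 s, in which the tool goes at most 62.5 mm and 10.7 degrees, less where a joint would pass 70% of its speed; a pose out of reach is approached as far as the arm can. A call with a gripper value outside its range is refused whole. The fingers move at their own pace and stop on an object; the grip force is fixed at half the most. Time passes only in rows, so rows that repeat a pose let the fingers close. It gives the time, the measured TCP pose, the force, the opening and the grip force at its end, in the units of the state.
- get_state(): the state, without advancing time (a new reading comes with each control period).
- viewer.snapshot(name): name is "scene" or "top"; returns a dict with "color" (420x560x3 uint8, red, green, blue), "depth" (420x560 float32, m along the optical axis (not along the pixel's ray), 0 where there is no reading), "camera_matrix" (3x3 intrinsics, pixels), "pose" (4x4, takes a point from camera to world coordinates). Camera axes: x right, y down, z forward; pixel columns grow to the right and rows downward; lengths in m; the calibration is good to about 2 mm. A picture is of the moment at which its call begins.
- arm.job_done(): hands the job in; it is judged then, once.
Trained networks look in a picture, given as the dict that the camera call returned (one of the last four; its "shot" number tells which), for a name from the list of things; names that differ only in an ending like _2 or _b are one class to them, and where a whole thing is asked for, a point or a joint stands for the part that bears it (a point fixed in the world has none). Each returns a list of dicts, best first, with "conf" (0 to 1); they miss things now and then, are a little off and sometimes report something else, mostly with a low value. They report only what shows in the picture. A call takes as long as a camera call. They do not tell look-alikes from the thing itself.
- recognise(picture, query): "point" ([x, y, z] in m, in world coordinates, good to about 4 mm: the middle of the surface that is visible of it).
- masks_of(picture, query): "mask" (420x560 bool, what is visible of it).
The state is a dict: "time": time; "joint_pos": joint angles; "joint_vel": joint speeds; "joint_efforts": joint torques, N m; "tool_pos": TCP position; "orientation": TCP orientation; "force": force on the tool from outside, world axes, zero at the start; "wrist_torque": the same for the moment, N m; "grip_width": finger opening in m; "grip_force": force on a finger pad.
Only numpy, scipy, OpenCV 4.12 (cv2) and the standard library are available. Lean on these libraries where they do the work, as an engineer would, in place of code of your own. Each camera call takes 0.05 s, during which the arm holds its last target. There are 200 camera calls.

### The job

Pack the kit tray for the next imaging session, each thing standing upright in the middle of its pad: the objective lens with the yellow ring on the yellow pad, the one with the blue ring on the blue pad, the small brown bottle on the red pad and the little box of cover glasses on the white pad. The objectives with the green ring and the red ring are not part of the kit: leave them where they stand, and knock nothing over.

Things in the scene. Friction and masses are not known exactly. Their poses are not given: they have to be found in the camera images.
- objective_yellow: Objective lens with a YELLOW ring, seen from above as a coloured sloping shoulder round a thin nose: metal barrel standing on end, 29 mm diameter from 5 to 28 mm above its foot, coloured shoulder from 28 to 34 mm, 17 mm nose up to 45 mm; loose, about 0.11 kg. Grasp the barrel. Origin: centre of its underside; z up.
- objective_blue: Objective lens with a BLUE ring, seen from above as a coloured sloping shoulder round a thin nose: metal barrel standing on end, 29 mm diameter from 5 to 28 mm above its foot, coloured shoulder from 28 to 34 mm, 17 mm nose up to 45 mm; loose, about 0.11 kg. Grasp the barrel. Origin: centre of its underside; z up.
- oil_bottle: Small brown bottle with a black cap, 30 mm diameter, 62 mm tall (body to 45 mm, narrower cap above), loose, standing. Grasp the body. Origin: centre of its underside; z up.
- cover_glasses: Small flat square box of cover glasses, white with a pale green top, 36 x 36 x 16 mm tall, loose. Grasp across two parallel sides. Origin: centre of its underside; z up.
- pad_yellow: Yellow foam pad, 56 mm square, for the yellow-ringed objective; fixed in one bay (it varies) of a shallow grey 2 x 2 tray, 68 mm between pad centres, no walls between. Origin: centre of its underside, 4 mm above the bench; its top is 7 mm above the bench; x, y along its sides, as the tray is turned. The tray is 150 mm square; its thin outer lip reaches 12 mm above the bench.
- pad_blue: Blue foam pad, 56 mm square, for the blue-ringed objective; fixed in one bay (it varies) of a shallow grey 2 x 2 tray, 68 mm between pad centres, no walls between. Origin: centre of its underside, 4 mm above the bench; its top is 7 mm above the bench; x, y along its sides, as the tray is turned. The tray is 150 mm square; its thin outer lip reaches 12 mm above the bench.
- pad_red: Red foam pad, 56 mm square, for the brown bottle; fixed in one bay (it varies) of a shallow grey 2 x 2 tray, 68 mm between pad centres, no walls between. Origin: centre of its underside, 4 mm above the bench; its top is 7 mm above the bench; x, y along its sides, as the tray is turned. The tray is 150 mm square; its thin outer lip reaches 12 mm above the bench.
- pad_white: White foam pad, 56 mm square, for the box of cover glasses; fixed in one bay (it varies) of a shallow grey 2 x 2 tray, 68 mm between pad centres, no walls between. Origin: centre of its underside, 4 mm above the bench; its top is 7 mm above the bench; x, y along its sides, as the tray is turned. The tray is 150 mm square; its thin outer lip reaches 12 mm above the bench.
- objective_green: Look-alike, to be left alone: an objective lens the same as the others, but with a GREEN ring, 29 mm diameter, 45 mm tall. Origin: centre of its underside; z up.
- objective_red: Look-alike, to be left alone (it does not go on the red pad): an objective lens the same as the others, but with a RED ring, 29 mm diameter, 45 mm tall. Origin: centre of its underside; z up.
Not all that is in view belongs to the job. What is shaped like the oil_bottle but purple is not meant.

How it is judged:
By the outcome, as a careful person would: the job done as asked, in the order asked, and still so for the second after the job is handed in, with the robot touching nothing.
It also fails if it takes over 96 s, if anything falls off the work surface, if the arm or the gripper's body presses on something with over 40 N, if the wrist force passes 120 N, or if a joint passes its speed limit or range.

## Working session

There is one attempt and no reset: what is moved stays moved. The work goes in short steps, Python scripts to look and compute and a shell command to move; the robot and the scene stay as the last step left them, time stands still between calls to the robot, and variables do not carry over. Pictures are saved under pics/ and viewed, at most 14 in all, crops included, and the job is handed in when it is done.

```bash
mkdir -p pics; ls
cat > h.py <<'E'
import numpy as np, cv2
from scipy.spatial.transform import Rotation as R
from station import get_state, viewer, arm, recognise, masks_of
def cloud(s):
    K=s["camera_matrix"];d=s["depth"];v,u=np.mgrid[:d.shape[0],:d.shape[1]]
    p=np.stack([(u-K[0,2])/K[0,0]*d,(v-K[1,2])/K[1,1]*d,d],-1)
    return p@s["pose"][:3,:3].T+s["pose"][:3,3]
def save(s,n,crop=None,f=1):
    im=s["color"][...,::-1]
    if crop: a,b,c,e=crop; im=im[b:e,a:c]
    cv2.imwrite(f"pics/{n}.png",cv2.resize(im,None,fx=f,fy=f,interpolation=cv2.INTER_CUBIC))
E
python3 - <<'E'
from h import *
for n in("top","scene"):
    s=viewer.snapshot(n); save(s,n+"0"); P=cloud(s); print(n,s["pose"].round(3).tolist())
    for q in["objective_yellow","oil_bottle","cover_glasses","pad_yellow","pad_blue","pad_red","pad_white"]:
        for r in masks_of(s,q):
            m=r["mask"]&(s["depth"]>0); v,u=np.nonzero(m)
            if len(u): print(q,round(r["conf"],2),"px",int(u.mean()),int(v.mean()),"n",len(u),"med",np.median(P[m],0).round(3),"rgb",np.median(s["color"][m],0))
st=get_state();print(st)
E
```

```text
pics
top [[0.01, -0.994, 0.109, 0.452], [-1.0, -0.009, 0.01, 0.24], [-0.009, -0.11, -0.994, 0.875], [0.0, 0.0, 0.0, 1.0]]
objective_yellow 0.72 px 367 277 n 324 med [0.44  0.102 0.032] rgb [231. 215.  97.]
objective_yellow 0.39 px 281 149 n 272 med [0.643 0.238 0.032] rgb [216.  66.  63.]
oil_bottle 0.89 px 224 155 n 351 med [0.629 0.327 0.058] rgb [116.  60. 134.]
oil_bottle 0.71 px 317 282 n 302 med [0.432 0.183 0.061] rgb [72. 64. 60.]
oil_bottle 0.36 px 321 235 n 292 med [0.506 0.175 0.032] rgb [ 72.  110.  189.5]
cover_glasses 0.93 px 365 227 n 502 med [0.52  0.101 0.016] rgb [244. 248. 237.]
pad_yellow 0.69 px 367 277 n 303 med [0.44  0.102 0.032] rgb [235. 220.  98.]
pad_blue 0.94 px 201 223 n 1130 med [0.525 0.368 0.007] rgb [102. 161. 245.]
pad_red 0.61 px 236 271 n 1220 med [0.449 0.309 0.007] rgb [244. 102.  94.]
pad_white 0.88 px 195 265 n 1139 med [0.458 0.377 0.007] rgb [248. 250. 252.]
scene [[-0.621, -0.495, 0.608, 0.013], [-0.784, 0.412, -0.465, 0.651], [-0.02, -0.765, -0.643, 0.596], [0.0, 0.0, 0.0, 1.0]]
objective_yellow 0.7 px 360 216 n 238 med [0.433 0.107 0.025]
[... 730 characters left out ...]
'joint_pos': array([-1.21949121e+00,  4.93539385e-01,  1.34546622e+00,  1.58057880e-05,
        1.30249550e+00, -9.55289613e-02]), 'joint_vel': array([ 9.08591376e-04,  4.16041865e-04, -4.18876113e-05,  7.97083958e-05,
       -5.65822499e-04,  2.11924196e-04]), 'joint_efforts': array([-4.39710842e-03, -8.81968617e+01, -3.84260237e+01, -6.80455396e-04,
        5.81034619e-04,  7.13331610e-05]), 'tool_pos': array([ 0.27007068, -0.56366532,  0.20802614]), 'orientation': array([3.06342649e+00, 6.96034652e-01, 4.20834253e-05]), 'force': array([-0.50435886,  0.05548775,  0.11199125]), 'wrist_torque': array([0.03084427, 0.0069446 , 0.0203773 ]), 'grip_force': 0.0, 'grip_width': 0.08534970656164668}
```

View pics/top0.png

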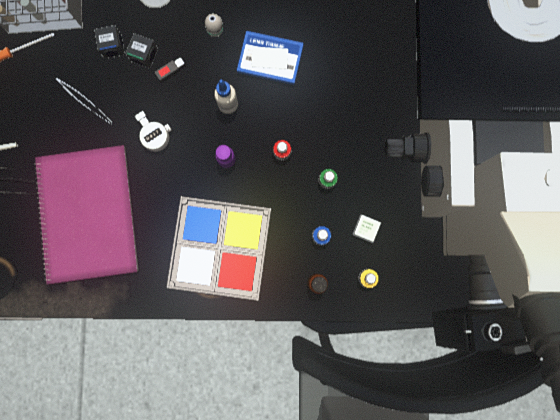

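View pics/scene0.png

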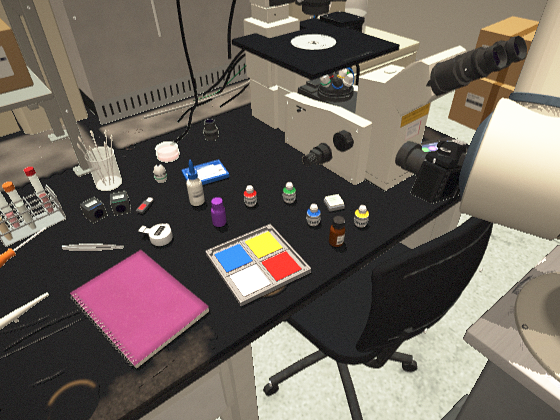

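Run:
```python
from h import *
s=viewer.snapshot("top"); save(s,"crop0",(150,100,430,330),2.8)
P=cloud(s)
# tops by height bands, component wise
z=P[...,2]
for lo,hi in((.040,.08),(.012,.02)):
    m=((z>lo)&(z<hi)&(P[...,0]>.3)).astype(np.uint8)
    n,l,st,c=cv2.connectedComponentsWithStats(m)
    for i in range(1,n):
        if st[i,4]>20:
            q=P[l==i]; r=cv2.minAreaRect((q[:,:2]*1000).astype(np.float32)); print(lo,c[i].round(),st[i,4],"mid",(q.max(0)/2+q.min(0)/2).round(4),"mean",q.mean(0).round(4),"rect",np.round(r[0],1),np.round(r[1],1),round(r[2],1))
for q in["pad_yellow","pad_blue","pad_red","pad_white","cover_glasses"]:
    for r in masks_of(s,q)[:1]:
        m=cv2.erode(r["mask"].astype(np.uint8),np.ones((3,3)))>0
        m&=(abs(z-(.016 if q[0]=='c' else .007))<.003)
        p=P[m]; a=cv2.minAreaRect((p[:,:2]*1000).astype(np.float32)); print(q,r["conf"],np.round(a[0],1),np.round(a[1],1),round(a[2],1),p.mean(0).round(4))
```

```text
0.04 [33.  8.] 560 mid [0.8728 0.6409 0.0598] mean [0.8682 0.6415 0.0582] rect [873.8 641.3] [ 32.1 117.8] 2.3
0.04 [212.  19.] 100 mid [0.8596 0.3536 0.0438] mean [0.8583 0.3537 0.0431] rect [858.8 353.8] [20.1 18.1] 37.3
0.04 [226.  97.] 283 mid [0.7269 0.3297 0.0605] mean [0.7213 0.327  0.0586] rect [725.  328.2] [27.9 33.6] 16.6
0.04 [414. 145.] 1258 mid [0.6536 0.0406 0.06  ] mean [0.6462 0.0324 0.0593] rect [654.   40.4] [67.  79.5] 89.3
0.04 [282. 146.] 82 mid [0.6475 0.2375 0.0443] mean [0.6466 0.2378 0.0447] rect [647.2 238. ] [15.8 14.6] 50.2
0.04 [224. 153.] 245 mid [0.6331 0.3291 0.0529] mean [0.6315 0.3286 0.057 ] rect [632.3 328.9] [24.  27.1] 27.3
0.04 [329. 176.] 85 mid [0.6005 0.1626 0.0448] mean [0.6    0.1632 0.0449] rect [600.1 163.1] [14.6 15.5] 42.7
0.04 [447. 224.] 532 mid [ 0.5236 -0.0089  0.0601] mean [ 0.5232 -0.0155  0.0606] rect [527.3 -16.4] [97.6 29.4] 27.8
0.04 [322. 234.] 88 mid [0.5078 0.1737 0.0445] mean [0.5077 0.1736 0.0445] rect [508.1 173.4] [15.  15.6] 34.1
0.04 [370. 278.] 90 mid [0.4403 0.0993 0.0446] mean [0.4407 0.0994 0.0445] rect [440.3  9
[... 2864 characters left out ...]
 0.3901 0.0141] mean [0.4202 0.3905 0.0135] rect [420.1 389.9] [37.6  3.6] 83.0
0.012 [220. 293.] 33 mid [0.4135 0.3353 0.0143] mean [0.4133 0.335  0.0135] rect [413.2 335.2] [31.   3.5] 82.5
0.012 [238. 296.] 28 mid [0.4098 0.3064 0.0147] mean [0.4096 0.3062 0.0137] rect [409.5 306.4] [21.4  3.6] 83.4
pad_yellow 0.7 [516.9 300.3] [53.7 53.7] 82.9 [0.5167 0.3    0.0073]
pad_blue 0.74 [0. 0.] [0. 0.] 0.0 [nan nan nan]
pad_red 0.69 [448.8 309.1] [52.7 51.4] 82.8 [0.4483 0.3086 0.0074]
pad_white 0.92 [457.7 376. ] [54.4 54. ] 83.4 [0.4573 0.3763 0.0073]
cover_glasses 0.9 [520.5  99.9] [31.9 32.2] 67.1 [0.5203 0.1002 0.0164]<stdin>:16: RuntimeWarning: Mean of empty slice.
  ret = um.true_divide(
```

The top view shows the objectives: red (282,149), green (328,178), blue (321,235) and yellow (369,278). It also shows the brown bottle (318,283), its purple decoy (224,155), the box (367,228), and the tray pads: blue (201,223), yellow (243,229), white (195,265), red (237,271). The microscope stands between the arm's start and the work, so I'll map the heights next.

View pics/crop0.png

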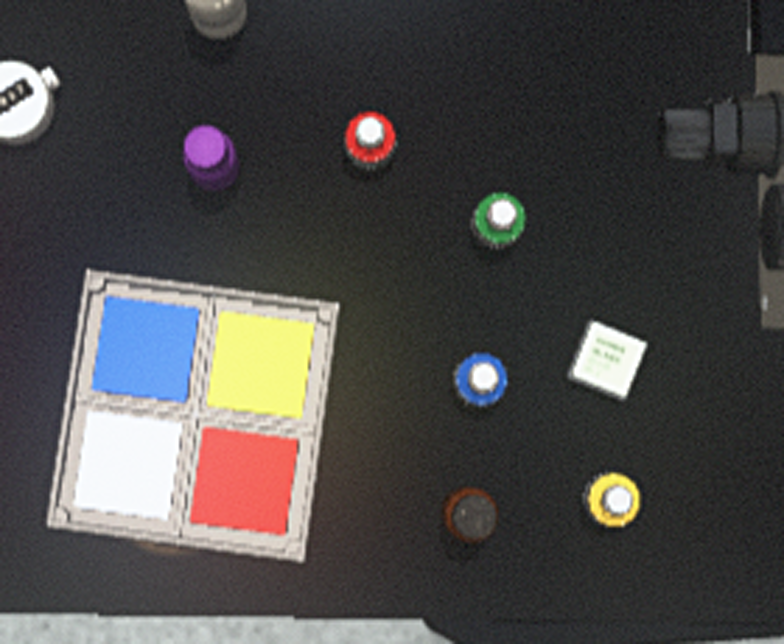

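Run:
```python
from h import *
H=np.full((16,24),-9.)
for n in("top","scene"):
    s=viewer.snapshot(n);P=cloud(s)[s["depth"]>0]
    i=((P[:,0]-.1)//.05).astype(int); j=((P[:,1]+.7)//.05).astype(int)
    k=(i>=0)&(i<16)&(j>=0)&(j<24); np.maximum.at(H,(i[k],j[k]),P[k,2])
print("y:",[round(-.7+.05*j,2) for j in range(24)])
for r in range(16): print(round(.1+.05*r,2)," ".join("  ." if h<-1 else "%3d"%(h*100) for h in H[r]))
print(arm.hold_point_z, R.from_rotvec(get_state()["orientation"]).as_matrix().round(3).tolist())
```

```text
y: [-0.7, -0.65, -0.6, -0.55, -0.5, -0.45, -0.4, -0.35, -0.3, -0.25, -0.2, -0.15, -0.1, -0.05, 0.0, 0.05, 0.1, 0.15, 0.2, 0.25, 0.3, 0.35, 0.4, 0.45]
0.1   .   . -74 -73 -74   .   .   .   .   .   0   0   1   1   1  19  32   0 -73 -73 -73 -73 -73 -73
0.15   .   .   .   .   . -75 -74 -74 -74 -74 -65 -64 -64 -73 -74  38  33  30 -73 -73 -73 -73 -73 -73
0.2   .   .   .   .   . -74 -74 -74 -73 -74 -73 -73   4   7  45  40  34  31 -73 -73 -73 -73 -73 -73
0.25   .   .   .   .   . -74 -74 -74 -74 -74   0   8   8  44  45  33  31   6   3 -73 -73 -74 -73 -73
0.3 -74 -74 -74 -74 -74 -74 -74 -74 -74 -74   5  36  36  36   9 -28 -28   5   3   . -74 -74 -73   .
0.35 -74 -74 -74 -74 -74 -74 -74 -74 -74 -74   0  35  35  35  11   0   0   0   0   0   0   0   0   0
0.4 -74 -74 -74 -74 -74 -74 -74 -13   3 -74 -74  32  32  33   0   4   4   6   0   1   1   1   1   1
0.45   .   .   .   .   .   .   0   2   2   2 -29  31  31  31   0   3   3   4   0   1   1   1   1   1
0.5   .   .   .   .   .   .   0   2   2   3   2 -29  27  27  15   2   2   4   0   1   1   1   1   1
0.55   .   .   .   .   .   .   0   0   0   .   .  24  25  24  15   0   2   4   0   1   1   1   1   1
0.6   .   .   .   .   .   .   0   0   .  25  25  26  26  26  26  26   2   4   4   3   6   0   2   2
0.65   .   .   .   .   .   .   .   .   .  25  26  25  26  26  26  26   0   0   4   2   0   0   2   2
0.7   .   .   .   .   .   .   .   .   .  25  26  35  35  35  26  26   0   0   0   0  11   0   0   2
0.75   .   .   .   .   .   .   .   .  26  27  25  34  35  36  36  26   0   0   1   1   1   0   1   4
0.8   .   .   .   .   .   .   .   .  27  27  27  26  33  34  26  26   0   0   1   1   4   4   0   4
0.85   .   .   .   .   .   .   .   .  27  27  27  27  33  33  25  26   0   0   0   1   4   4  12  12
-0.0187 [[0.902, 0.432, -0.0], [0.432, -0.902, 0.0], [0.0, -0.0, -1.0]]
```

Run:
```python
from h import *
for n in("top","scene"):
    s=viewer.snapshot(n);P=cloud(s);ok=s["depth"]>0
    for (x0,x1,y0,y1,z0) in((.1,.3,.05,.2,.25),(.2,.3,-.05,.05,.2),(.3,.45,-.15,0,.2),(.3,.6,0,.05,.05)):
        m=ok&(P[...,0]>x0)&(P[...,0]<x1)&(P[...,1]>y0)&(P[...,1]<y1)&(P[...,2]>z0)
        v,u=np.nonzero(m)
        if len(u): print(n,(x0,x1,y0,y1),len(u),"u",u.min(),u.max(),"v",v.min(),v.max(),"pts",P[m].min(0).round(2),P[m].max(0).round(2))
    m=P[(P[...,2]>.1)&ok&(P[...,1]<.35)&(P[...,0]<.62)]
    print(n,"ext",[(round(z,2),m[abs(m[:,2]-z)<.025][:,:2].min(0).round(2),m[abs(m[:,2]-z)<.025][:,:2].max(0).round(2)) for z in np.arange(.1,.5,.05) if (abs(m[:,2]-z)<.025).any()])
```

```text
top (0.3, 0.45, -0.15, 0) 4451 u 492 559 v 274 411 pts [ 0.32 -0.05  0.23] [ 0.45 -0.02  0.35]
top (0.3, 0.6, 0, 0.05) 1936 u 421 457 v 163 347 pts [0.34 0.   0.05] [0.6  0.03 0.16]
top ext [(np.float64(0.1), array([ 0.34, -0.1 ]), array([0.62, 0.03])), (np.float64(0.15), array([ 0.34, -0.14]), array([0.62, 0.03])), (np.float64(0.2), array([ 0.45, -0.03]), array([ 0.6 , -0.02])), (np.float64(0.25), array([ 0.41, -0.1 ]), array([ 0.6 , -0.02])), (np.float64(0.3), array([ 0.34, -0.07]), array([ 0.5 , -0.02])), (np.float64(0.35), array([ 0.32, -0.04]), array([ 0.41, -0.02]))]
scene (0.1, 0.3, 0.05, 0.2) 10699 u 461 559 v 50 216 pts [0.11 0.05 0.25] [0.26 0.17 0.41]
scene (0.2, 0.3, -0.05, 0.05) 1404 u 514 559 v 0 89 pts [ 0.21 -0.01  0.35] [0.27 0.05 0.45]
scene (0.3, 0.45, -0.15, 0) 3927 u 410 526 v 36 110 pts [ 0.31 -0.14  0.22] [ 0.45 -0.01  0.37]
scene (0.3, 0.6, 0, 0.05) 1486 u 334 437 v 116 203 pts [0.34 0.   0.05] [0.6  0.03 0.15]
scene ext [(np.float64(0.1), array([ 0.34, -0.13]), array([0.62, 0.03])), (np.float64(0.15), array([ 0.34, -0.13]), array([0.62, 0.03])), (np.float64(0.2), array([ 0.11, -0.13]), array([0.6 , 0.17])), (np.float64(0.25), array([ 0.11, -0.13]), array([0.6 , 0.17])), (np.float64(0.3), array([ 0.12, -0.14]), array([0.5 , 0.17])), (np.float64(0.35), array([ 0.15, -0.13]), array([0.4 , 0.14])), (np.float64(0.4), array([0.19, 0.01]), array([0.27, 0.07])), (np.float64(0.45), array([ 0.23, -0.01]), array([0.27, 0.04]))]
```

```bash
cat >> h.py <<'E'
def to(x,y,z,ang=None,cur=None):
    "rows units to reach world TCP x,y,z with tool y (finger axis) at ang deg"
    s=cur or get_state(); M=R.from_rotvec(s["orientation"]).as_matrix()
    d=M.T@(np.array([x,y,z])-s["tool_pos"])/.04
    w=np.zeros(3)
    if ang is not None:
        a=np.radians(ang); T=np.stack([[ -np.sin(a),np.cos(a),0],[np.cos(a),np.sin(a),0],[0,0,-1.]],1)
        w=np.degrees(R.from_matrix(M.T@T).as_rotvec())/5
    print("to",(x,y,z,ang),"->",d.round(2),w.round(2))
E
python3 -m jog '0 0 -3 0 0 0 1; 0 0 -6 0 0 0 1; 0 0 -7.5 0 0 0 1; 0 0 -7.5 0 0 0 1; 0 0 -7.5 0 0 0 1; 0 0 -7.5 0 0 0 1'
python3 - <<'E'
from h import *
s=viewer.snapshot("scene"); save(s,"scene1")
print(get_state()["joint_pos"].round(3)); to(.4405,.0993,.5,-45)
E
```

```text
time: 2.05
tool_pos: [0.2703, -0.5643, 0.5123]
orientation: [3.057, 0.694, 0.001]
force: [0.5, -0.1, -1.2]
grip_width: 0.0856
grip_force: 0.0
[-1.219  0.384  0.744  0.     2.01  -0.095]
to (0.4405, 0.0993, 0.5, -45) -> [ 11.   -13.12   0.19] [ 0.03  0.01 -3.88]
```

View pics/scene1.png

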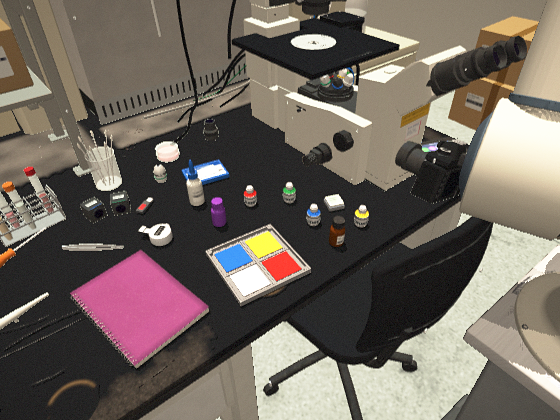

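The scene view shows the arm's shoulder tube at right (530,170), with nothing else changed. The TCP is at 0.51 m, above the eyepieces at (480,60), so I can sweep across.

```bash
python3 -m jog '11 -13.1 0 0 0 -3.9 1; 11 -13.1 0 0 0 -3.9 1; 11 -13.1 0 0 0 -3.9 1; 11 -13.1 0 0 0 -3.9 1; 11 -13.1 0 0 0 -3.9 1; 11 -13.1 0 0 0 -3.9 1'
python3 - <<'E'
from h import *
to(.4405,.0993,.5,-45)
E
```

```text
time: 2.85
tool_pos: [0.3631, -0.1983, 0.5068]
orientation: [-2.9, -1.203, 0.001]
force: [0.3, -1.1, 0.4]
grip_width: 0.0852
grip_force: 0.0
to (0.4405, 0.0993, 0.5, -45) -> [ 6.63 -3.88  0.18] [-0.02  0.    0.01]
```

```bash
python3 -m jog '6.6 -3.9 0.2 0 0 0 1; 6.6 -3.9 0.2 0 0 0 1; 6.6 -3.9 0.2 0 0 0 1; 6.6 -3.9 0.2 0 0 0 1; 6.6 -3.9 0.2 0 0 0 1; 6.6 -3.9 0.2 0 0 0 1; 6.6 -3.9 0.2 0 0 0 1'
python3 - <<'E'
from h import *
print(get_state()["joint_pos"].round(3))
s=viewer.snapshot("scene"); save(s,"scene2")
to(.4405,.0993,.1,-45)
E
```

```text
time: 3.72
tool_pos: [0.4389, 0.0965, 0.4991]
orientation: [-2.901, -1.206, 0.003]
force: [-0.2, -0.2, 0.4]
grip_width: 0.0854
grip_force: 0.0
[ 0.084  0.074  1.185 -0.     1.885  0.867]
to (0.4405, 0.0993, 0.1, -45) -> [ 0.1  -0.03  9.99] [-0.01  0.01  0.01]
```

View pics/scene2.png

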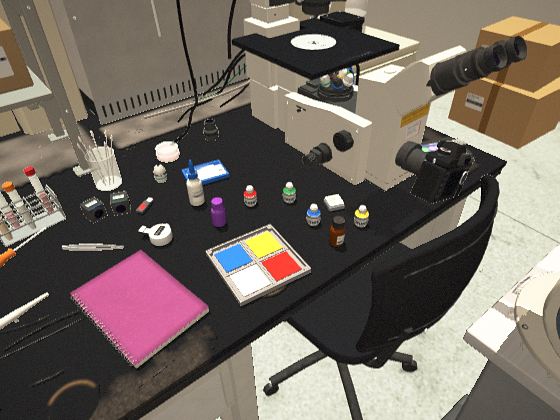

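The arm is above the frame; the scene is undisturbed, and yellow stands at (361,216). I'll descend over it.

```bash
python3 -m jog '0.1 0 2.5 0 0 0 0.75; 0.1 0 5 0 0 0 0.75; 0.1 0 7.5 0 0 0 0.75; 0.1 0 9 0 0 0 0.75; 0.1 0 10 0 0 0 0.75; 0.1 0 10 0 0 0 0.75; 0.1 0 10 0 0 0 0.75'
python3 - <<'E'
from h import *
s=viewer.snapshot("top"); save(s,"t3",(250,120,530,330),2.8)
to(.4405,.0993,.004,-45)
E
```

```text
time: 4.65
tool_pos: [0.4402, 0.0979, 0.0974]
orientation: [-2.902, -1.201, 0.006]
force: [0.7, 0.1, 0.8]
grip_width: 0.0644
grip_force: 0.0
to (0.4405, 0.0993, 0.004, -45) -> [ 0.05 -0.    2.3 ] [-0.04  0.05 -0.01]
```

View pics/t3.png

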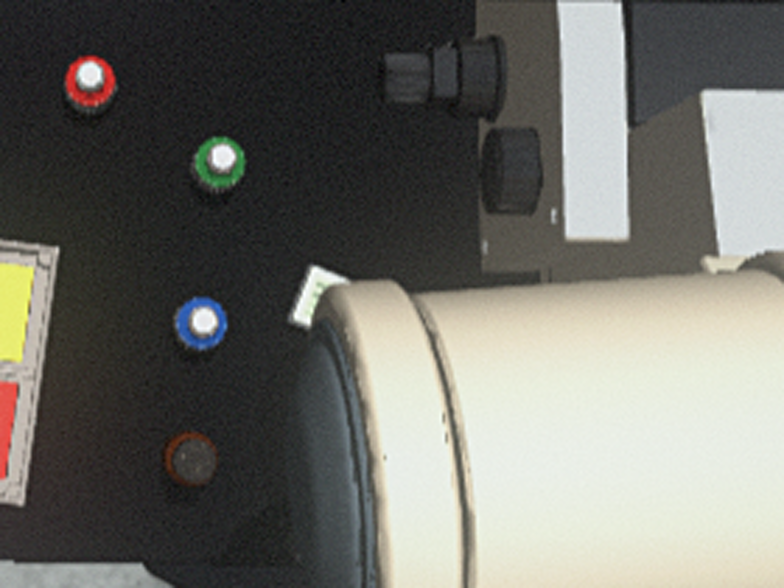

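The forearm hides the yellow lens from above; its neighbours are untouched and the force is near zero. Next I go down and grasp.

```bash
python3 -m jog '0.05 0 1.2 0 0 0 0.75; 0.05 0 2.0 0 0 0 0.75; 0.05 0 2.3 0 0 0 0.75; 0.05 0 2.3 0 0 0 0.75; 0.05 0 2.3 0 0 0 0; 0.05 0 2.3 0 0 0 0; 0.05 0 2.3 0 0 0 0; 0.05 0 2.3 0 0 0 0'
python3 - <<'E'
from h import *
to(.4405,.0993,.104,-45)
E
```

```text
time: 5.7
tool_pos: [0.4441, 0.101, 0.0089]
orientation: [2.901, 1.205, 0.003]
force: [-2.1, -1.1, 17.3]
grip_width: 0.0144
grip_force: 54.7
to (0.4405, 0.0993, 0.104, -45) -> [-0.09 -0.03 -2.38] [ 0.01 -0.01  0.02]
```

Run:
```python
from h import *
s=viewer.snapshot("scene"); save(s,"s4",(260,120,460,270),4)
```

```text
(no output)
```

View pics/s4.png

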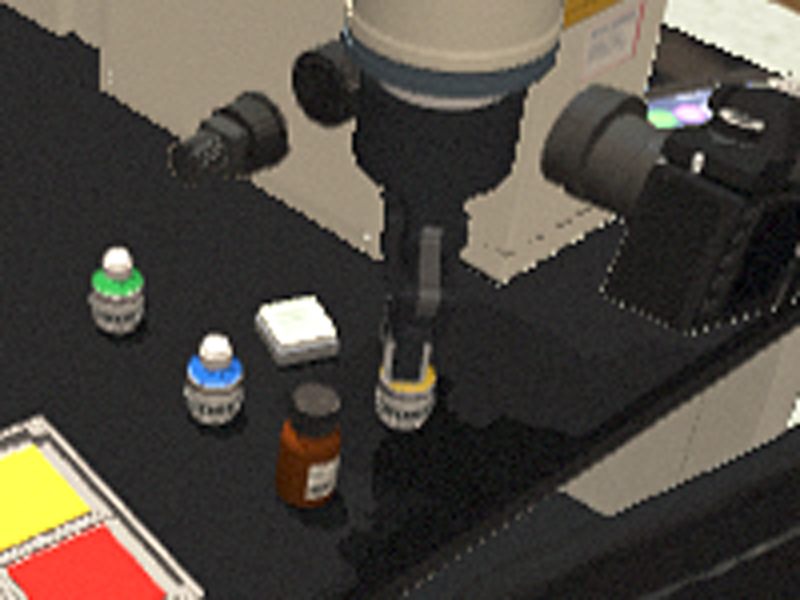

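The fingers have closed on the nose above the yellow shoulder (crop 410,375) instead of the barrel; the lens still stands upright. I'll measure the finger tip and lens heights to find the offset.

Run:
```python
from h import *
s=viewer.snapshot("scene");P=cloud(s);c=s["color"]
print(get_state()["tool_pos"].round(4), get_state()["force"].round(1))
for v in range(170,232,3): print(v,[(tuple(c[v,u]),(P[v,u]*1000).round().astype(int).tolist()) for u in(357,361,365,368)])
```

```text
[0.4441 0.101  0.0089] [-0.6 -1.  17.2]
170 [((np.uint8(28), np.uint8(33), np.uint8(32)), [459, 107, 128]), ((np.uint8(26), np.uint8(25), np.uint8(26)), [440, 119, 144]), ((np.uint8(40), np.uint8(42), np.uint8(40)), [420, 132, 159]), ((np.uint8(40), np.uint8(41), np.uint8(39)), [417, 127, 159])]
173 [((np.uint8(39), np.uint8(37), np.uint8(40)), [444, 125, 137]), ((np.uint8(34), np.uint8(32), np.uint8(35)), [435, 124, 142]), ((np.uint8(34), np.uint8(35), np.uint8(37)), [420, 131, 152]), ((np.uint8(37), np.uint8(38), np.uint8(39)), [416, 128, 153])]
176 [((np.uint8(42), np.uint8(42), np.uint8(40)), [441, 127, 133]), ((np.uint8(22), np.uint8(26), np.uint8(25)), [430, 129, 139]), ((np.uint8(36), np.uint8(38), np.uint8(37)), [418, 132, 147]), ((np.uint8(46), np.uint8(44), np.uint8(40)), [416, 126, 145])]
179 [((np.uint8(33), np.uint8(37), np.uint8(33)), [440, 127, 126]), ((np.uint8(26), np.uint8(27), np.uint8(21)), [426, 132, 136]), ((np.uint8(63), np.uint8(62), np.uint8(57)), [417, 132, 141]), ((np.uint8(82), np.uint8(79), np.uint8(73)), [414, 128, 141])]
182 [((np.uint8(38), np.uint8(38
[... 3623 characters left out ...]
11, 4]), ((np.uint8(76), np.uint8(69), np.uint8(65)), [429, 109, 10]), ((np.uint8(130), np.uint8(125), np.uint8(115)), [425, 101, 8]), ((np.uint8(16), np.uint8(17), np.uint8(12)), [429, 86, -4])]
227 [((np.uint8(17), np.uint8(20), np.uint8(19)), [437, 110, -4]), ((np.uint8(73), np.uint8(69), np.uint8(62)), [430, 106, -2]), ((np.uint8(14), np.uint8(14), np.uint8(15)), [425, 100, -2]), ((np.uint8(25), np.uint8(21), np.uint8(21)), [422, 94, -3])]
230 [((np.uint8(21), np.uint8(16), np.uint8(14)), [430, 118, -3]), ((np.uint8(13), np.uint8(19), np.uint8(17)), [426, 110, -5]), ((np.uint8(23), np.uint8(23), np.uint8(24)), [419, 105, -3]), ((np.uint8(14), np.uint8(17), np.uint8(21)), [415, 100, -3])]
```

```bash
python3 -m jog '0 0 -0.1 0 0 0 0.75; 0 0 -0.1 0 0 0 0.75; 0 0 -0.1 0 0 0 0.75; 0 0 -0.1 0 0 0 0.75'
python3 - <<'E'
from h import *
s=viewer.snapshot("scene"); save(s,"s5",(300,140,420,240),6)
P=cloud(s); st=get_state(); t=st["tool_pos"]; M=R.from_rotvec(st["orientation"]).as_matrix()
Q=((P-t)@M); m=(s["depth"]>0)&(abs(Q[...,0])<.02)&(abs(Q[...,1])<.065)&(P[...,2]>.002)&(P[...,2]<.15)
for lo in np.arange(-.065,.065,.01):
    k=m&(Q[...,1]>=lo)&(Q[...,1]<lo+.01)
    if k.sum()>3: print("y_tool %.3f"%lo,k.sum(),"minz",np.sort(P[k][:,2])[:3].round(3),"maxz",P[k][:,2].max().round(3))
E
```

```text
time: 6.3
tool_pos: [0.4435, 0.1009, 0.0119]
orientation: [-2.901, -1.205, 0.0]
force: [0.5, -0.2, -0.6]
grip_width: 0.0636
grip_force: 0.0
y_tool -0.065 97 minz [0.087 0.088 0.088] maxz 0.145
y_tool -0.055 100 minz [0.048 0.048 0.049] maxz 0.145
y_tool -0.045 167 minz [0.039 0.041 0.041] maxz 0.15
y_tool -0.035 72 minz [0.091 0.092 0.101] maxz 0.15
y_tool -0.025 97 minz [0.005 0.006 0.006] maxz 0.143
y_tool -0.015 66 minz [0.003 0.003 0.004] maxz 0.143
y_tool -0.005 11 minz [0.011 0.011 0.012] maxz 0.136
y_tool 0.005 21 minz [0.026 0.121 0.125] maxz 0.136
y_tool 0.025 18 minz [0.041 0.042 0.044] maxz 0.087
```

View pics/s5.png

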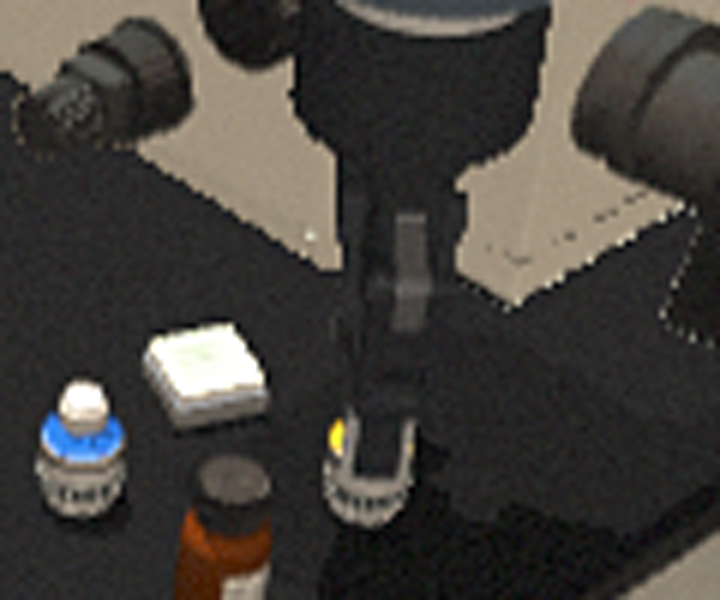

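Run:
```python
from h import *
s=viewer.snapshot("scene");P=cloud(s);c=s["color"]
for v in range(198,230,2): print(v,[(int(c[v,u].mean()),(P[v,u]*1000).round().astype(int).tolist()) for u in(358,361,363,366,369)])
K=s["camera_matrix"];st=get_state();M=R.from_rotvec(st["orientation"]).as_matrix()
for o in((0,0,0),(0,-.032,-.013),(0,.032,-.013),(0,-.032,-.03)):
    p=st["tool_pos"]+M@o; q=np.linalg.inv(s["pose"])@np.r_[p,1]; q=K@q[:3]; print(o,p.round(3),(q[:2]/q[2]).round(1))
```

```text
198 [(23, [427, 133, 91]), (38, [401, 156, 118]), (35, [401, 151, 116]), (34, [395, 150, 119]), (37, [393, 144, 117])]
200 [(31, [424, 135, 89]), (36, [402, 155, 112]), (36, [400, 152, 112]), (38, [395, 149, 113]), (34, [393, 143, 112])]
202 [(38, [421, 139, 88]), (38, [403, 153, 106]), (28, [410, 137, 94]), (35, [407, 133, 93]), (39, [405, 126, 91])]
204 [(36, [419, 140, 85]), (33, [402, 153, 102]), (35, [404, 144, 96]), (34, [400, 141, 97]), (25, [397, 135, 96])]
206 [(41, [408, 153, 93]), (38, [401, 154, 98]), (44, [401, 148, 95]), (45, [396, 144, 96]), (41, [393, 139, 95])]
208 [(81, [422, 134, 70]), (34, [401, 153, 93]), (41, [400, 148, 91]), (36, [396, 144, 91]), (33, [391, 141, 93])]
210 [(133, [421, 136, 66]), (35, [413, 137, 72]), (35, [411, 132, 70]), (34, [404, 132, 75]), (56, [461, 47, -6])]
212 [(132, [421, 135, 61]), (38, [413, 136, 66]), (32, [411, 132, 66]), (38, [404, 131, 69]), (14, [454, 55, -3])]
214 [(132, [421, 134, 55]), (37, [413, 135, 61]), (35, [410, 132, 61]), (42, [405, 129, 62]), (11, [450, 58, -5])]
216 [(125, [419, 135, 51]), (37, [410, 137, 59]), (34, 
[... 246 characters left out ...]
, (136, [408, 122, 41]), (13, [438, 72, -6])]
222 [(89, [434, 113, 13]), (128, [431, 108, 13]), (127, [427, 106, 14]), (61, [425, 99, 11]), (16, [432, 79, -4])]
224 [(129, [434, 112, 7]), (56, [429, 109, 9]), (87, [427, 105, 8]), (135, [426, 97, 4]), (20, [428, 83, -5])]
226 [(123, [435, 110, 0]), (133, [430, 107, 2]), (110, [428, 102, 0]), (18, [428, 93, -5]), (16, [424, 88, -5])]
228 [(15, [433, 112, -4]), (13, [428, 108, -3]), (15, [427, 104, -4]), (8, [423, 98, -4]), (10, [418, 95, -3])]
(0, 0, 0) [0.443 0.101 0.012] [358.7 217.9]
(0, -0.032, -0.013) [0.421 0.123 0.025] [360.  223.2]
(0, 0.032, -0.013) [0.466 0.078 0.025] [358.8 203.7]
(0, -0.032, -0.03) [0.421 0.123 0.042] [360.9 216.9]
```

The reported TCP is about 20 mm below the real finger tips: the tips measure about 0.040 with the TCP at 0.012. So I'll go about 30 mm lower, slowly, watching the force.

```bash
python3 -m jog '-0.06 0 0.25 0 0 0 0.75; -0.06 0 0.5 0 0 0 0.75; -0.06 0 0.6 0 0 0 0.75; -0.06 0 0.7 0 0 0 0.75; -0.06 0 0.7 0 0 0 0.75'
python3 - <<'E'
from h import *
s=viewer.snapshot("scene");P=cloud(s)
st=get_state(); t=st["tool_pos"]; M=R.from_rotvec(st["orientation"]).as_matrix()
Q=((P-t)@M); m=(s["depth"]>0)&(abs(Q[...,0])<.014)&(Q[...,1]<-.025)&(Q[...,1]>-.05)&(P[...,2]>-.001)&(P[...,2]<.15)
print(np.sort(P[m][:,2])[:12].round(3))
E
```

```text
time: 7.02
tool_pos: [0.4417, 0.0992, -0.0163]
orientation: [-2.901, -1.205, 0.001]
force: [0.5, -0.1, 0.9]
grip_width: 0.0642
grip_force: 0.0
[0.011 0.011 0.011 0.012 0.012 0.012 0.014 0.015 0.015 0.016 0.017 0.018]
```

```bash
python3 -m jog '0 0 0 0 0 0 0; 0 0 0 0 0 0 0; 0 0 0 0 0 0 0; 0 0 0 0 0 0 0'
```

```text
time: 7.58
tool_pos: [0.442, 0.0992, -0.0155]
orientation: [2.901, 1.205, 0.001]
force: [-1.8, -1.0, 11.8]
grip_width: 0.0262
grip_force: 58.4
```

```bash
python3 -m jog '0 0 -0.6 0 0 0 0; 0 0 -1.8 0 0 0 0; 0 0 -3 0 0 0 0; 0 0 -3 0 0 0 0; 0 0 -3 0 0 0 0'
python3 - <<'E'
from h import *
to(.517,.3003,.10,-45)
E
```

```text
time: 8.2
tool_pos: [0.4415, 0.0992, 0.1038]
orientation: [-2.901, -1.205, 0.0]
force: [0.1, 0.1, -1.0]
grip_width: 0.0262
grip_force: 59.9
to (0.517, 0.3003, 0.1, -45) -> [ 4.89 -2.21  0.09] [-0.    0.    0.02]
```

```bash
python3 -m jog '4.89 -2.21 0 0 0 0 0; 4.89 -2.21 0 0 0 0 0; 4.89 -2.21 0 0 0 0 0; 4.89 -2.21 0 0 0 0 0; 4.89 -2.21 0 0 0 0 0; 4.89 -2.21 0 0 0 0 0; 4.89 -2.21 0.5 0 0 0 0; 4.89 -2.21 0.5 0 0 0 0'
python3 - <<'E'
from h import *
to(.517,.3003,-.006,-45)
E
```

```text
time: 9.2
tool_pos: [0.516, 0.2986, 0.0826]
orientation: [2.902, 1.203, -0.006]
force: [-0.8, 0.5, -1.0]
grip_width: 0.0261
grip_force: 59.9
to (0.517, 0.3003, -0.006, -45) -> [ 0.06 -0.01  2.22] [-0.01  0.04  0.01]
```

```bash
python3 -m jog '0.06 0 1 0 0 0 0; 0.06 0 1.7 0 0 0 0; 0.06 0 2.05 0 0 0 0; 0.06 0 2.15 0 0 0 0; 0.06 0 2.2 0 0 0 0; 0.06 0 2.2 0 0 0 0'
```

```text
time: 9.95
tool_pos: [0.5194, 0.302, -0.0033]
orientation: [-2.901, -1.205, -0.002]
force: [-0.5, -0.4, -0.2]
grip_width: 0.0261
grip_force: 59.9
```

```bash
python3 -m jog '-0.07 0 0.05 0 0 0 0; -0.07 0 0.1 0 0 0 0; -0.07 0 0.1 0 0 0 0; -0.07 0 0.1 0 0 0 0'
```

```text
time: 10.45
tool_pos: [0.5171, 0.2999, -0.008]
orientation: [-2.901, -1.205, -0.0]
force: [-0.8, -0.6, -1.2]
grip_width: 0.0262
grip_force: 59.9
```

```bash
python3 -m jog '0 0 0.02 0 0 0 0.6; 0 0 0.02 0 0 0 0.6; 0 0 0.02 0 0 0 0.6; 0 0 -0.8 0 0 0 0.6; 0 0 -2 0 0 0 0.6; 0 0 -2.8 0 0 0 0.6; 0 0 -2.8 0 0 0 0.6'
python3 - <<'E'
from h import *
to(.5078,.1736,.10,-45)
E
```

```text
time: 11.32
tool_pos: [0.5184, 0.3005, 0.1065]
orientation: [-2.901, -1.205, -0.007]
force: [-1.1, 0.2, -0.7]
grip_width: 0.0512
grip_force: 0.0
to (0.5078, 0.1736, 0.1, -45) -> [-2.44  2.05  0.15] [ 0.02 -0.05  0.02]
```

```bash
python3 -m jog '-2.44 2.05 0 0 0 0 0.7; -2.44 2.05 0 0 0 0 0.7; -2.44 2.05 0 0 0 0 0.7; -2.44 2.05 0 0 0 0 0.7; -2.44 2.05 0 0 0 0 0.7; -2.44 2.05 0 0 0 0 0.7'
python3 - <<'E'
from h import *
s=viewer.snapshot("top"); P=cloud(s)
save(s,"t6",(150,100,430,330),2.8)
for (x,y) in((.517,.3003),(.5078,.1736),(.432,.1805),(.6,.163)):
    m=(P[...,2]>.04)&(P[...,2]<.08)&(np.hypot(P[...,0]-x,P[...,1]-y)<.03)
    if m.sum(): q=P[m]; print((x,y),m.sum(),(q.max(0)/2+q.min(0)/2).round(4),q.mean(0).round(4))
to(.5078,.1736,-.013,-45)
E
```

```text
time: 12.08
tool_pos: [0.5062, 0.1738, 0.1038]
orientation: [-2.901, -1.207, 0.0]
force: [0.3, 0.4, 0.4]
grip_width: 0.0597
grip_force: 0.0
(0.517, 0.3003) 121 [0.5153 0.2999 0.0476] [0.5154 0.2988 0.0489]
(0.432, 0.1805) 22 [0.4306 0.169  0.052 ] [0.4298 0.1697 0.0579]
to (0.5078, 0.1736, -0.013, -45) -> [0.03 0.03 2.92] [-0.    0.    0.03]
```

View pics/t6.png

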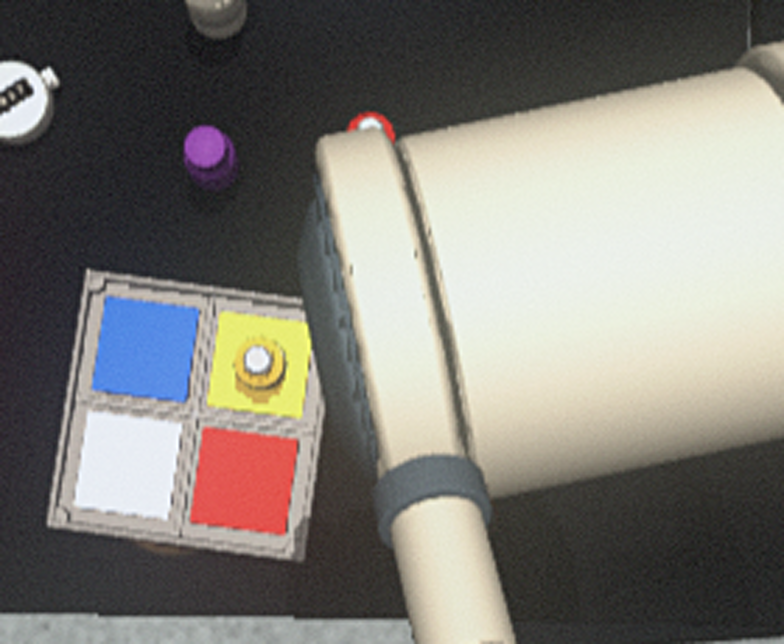

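The yellow lens stands upright near the middle of the yellow pad (crop 258,360), within 2 mm. Now blue.

```bash
python3 -m jog '0.05 0.03 1.2 0 0 0 0.7; 0.05 0.03 2.2 0 0 0 0.7; 0.05 0.03 2.7 0 0 0 0.7; 0.05 0.03 2.9 0 0 0 0.7; 0.05 0.03 2.92 0 0 0 0.7; 0.05 0.03 2.92 0 0 0 0.7'
```

```text
time: 12.88
tool_pos: [0.509, 0.1737, -0.012]
orientation: [2.901, 1.205, 0.002]
force: [0.6, -1.0, -0.1]
grip_width: 0.0599
grip_force: 0.0
```

```bash
python3 -m jog '0 0 0 0 0 0 0; 0 0 0 0 0 0 0; 0 0 0 0 0 0 0; 0 0 0 0 0 0 0; 0 0 -0.6 0 0 0 0; 0 0 -1.8 0 0 0 0; 0 0 -3 0 0 0 0; 0 0 -3 0 0 0 0';python3 -m jog '0 0 0 0 0 0 0'
python3 - <<'E'
from h import *
to(.5265,.3672,.12,-45)
E
```

```text
time: 13.88
tool_pos: [0.5105, 0.1739, 0.1106]
orientation: [2.9, 1.204, 0.01]
force: [-1.0, -0.8, -1.6]
grip_width: 0.026
grip_force: 60.0
time: 14.0
tool_pos: [0.5081, 0.1733, 0.1069]
orientation: [-2.901, -1.205, 0.0]
force: [0.7, 0.3, -1.2]
grip_width: 0.026
grip_force: 59.9
to (0.5265, 0.3672, 0.12, -45) -> [ 3.76 -3.1  -0.33] [-0.    0.    0.02]
```

```bash
python3 -m jog '3.76 -3.1 0 0 0 0 0; 3.76 -3.1 0 0 0 0 0; 3.76 -3.1 0 0 0 0 0; 3.76 -3.1 0 0 0 0 0; 3.76 -3.1 0 0 0 0 0; 3.76 -3.1 0 0 0 0 0; 3.76 -3.1 0.5 0 0 0 0; 3.76 -3.1 0.5 0 0 0 0'; python3 -m jog '0 0 1 0 0 0 0; 0 0 1.5 0 0 0 0; 0 0 1.8 0 0 0 0; 0 0 1.8 0 0 0 0; 0 0 1.8 0 0 0 0'
python3 - <<'E'
from h import *
to(.5265,.3672,-.0045,-45)
E
```

```text
time: 15.0
tool_pos: [0.526, 0.3657, 0.0861]
orientation: [2.902, 1.202, -0.005]
force: [-0.1, 0.5, -1.0]
grip_width: 0.0259
grip_force: 59.9
time: 15.62
tool_pos: [0.5274, 0.3677, 0.0162]
orientation: [-2.901, -1.205, -0.002]
force: [-0.0, -0.4, -0.3]
grip_width: 0.0255
grip_force: 59.9
to (0.5265, 0.3672, -0.0045, -45) -> [-0.03 -0.01  0.52] [ 0.   -0.02  0.02]
```

```bash
python3 -m jog '-0.03 0 0.3 0 0 0 0; -0.03 0 0.45 0 0 0 0; -0.03 0 0.5 0 0 0 0; -0.03 0 0.5 0 0 0 0; -0.03 0 0.5 0 0 0 0'
```

```text
time: 16.25
tool_pos: [0.5259, 0.3666, -0.0048]
orientation: [2.901, 1.205, -0.0]
force: [-1.3, -1.5, 0.8]
grip_width: 0.0261
grip_force: 60.1
```

```bash
python3 -m jog '0 0 0.01 0 0 0 0.6; 0 0 0.01 0 0 0 0.6; 0 0 0.01 0 0 0 0.6; 0 0 -0.8 0 0 0 0.6; 0 0 -2 0 0 0 0.6; 0 0 -3.4 0 0 0 0.6; 0 0 -3.4 0 0 0 0.6; 0 0 -3.4 0 0 0 0.6'
python3 - <<'E'
from h import *
to(.4325,.1802,.13,-45)
E
```

```text
time: 17.25
tool_pos: [0.5257, 0.3665, 0.131]
orientation: [2.901, 1.205, -0.0]
force: [-0.4, -0.3, -0.6]
grip_width: 0.0509
grip_force: 0.0
to (0.4325, 0.1802, 0.13, -45) -> [-4.94  1.64  0.03] [-0.    0.    0.02]
```

```bash
python3 -m jog '-4.94 1.64 0 0 0 0 0.75; -4.94 1.64 0 0 0 0 0.75; -4.94 1.64 0 0 0 0 0.75; -4.94 1.64 0 0 0 0 0.75; -4.94 1.64 0 0 0 0 0.75; -4.94 1.64 0 0 0 0 0.75; -4.94 1.64 0 0 0 0 0.75'
python3 - <<'E'
from h import *
s=viewer.snapshot("scene"); save(s,"s7",(190,140,400,300),3.7)
to(.4325,.1802,-.004,-45)
E
```

```text
time: 18.12
tool_pos: [0.4335, 0.1813, 0.1309]
orientation: [-2.901, -1.206, -0.0]
force: [0.2, 0.6, -1.1]
grip_width: 0.0642
grip_force: 0.0
to (0.4325, 0.1802, -0.004, -45) -> [-0.03  0.    3.37] [-0.   -0.    0.03]
```

View pics/s7.png

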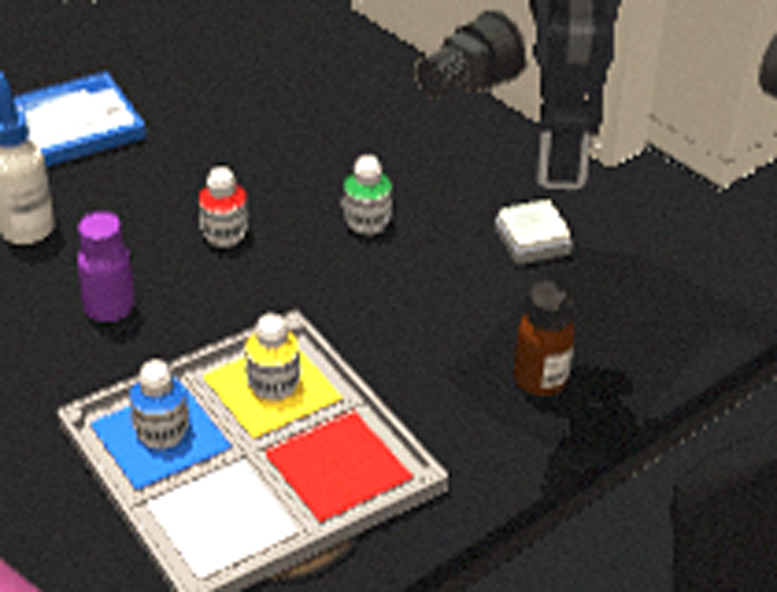

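Yellow (272,360) and blue (160,405) both stand on their pads. The bottle (545,345) is untouched with the gripper above it. Going down for it.

```bash
python3 -m jog '0 0 1.3 0 0 0 0.75; 0 0 2.4 0 0 0 0.75; 0 0 3 0 0 0 0.75; 0 0 3.3 0 0 0 0.75; 0 0 3.37 0 0 0 0.75; 0 0 3.37 0 0 0 0.75';  python3 -m jog '-0.02 0 0 0 0 0 0.75; -0.02 0 0 0 0 0 0; -0.02 0 0 0 0 0 0; -0.02 0 0 0 0 0 0; -0.02 0 0 0 0 0 0; -0.02 0 0 0 0 0 0'
```

```text
time: 18.92
tool_pos: [0.4334, 0.1806, -0.0031]
orientation: [2.901, 1.205, 0.001]
force: [0.8, 0.1, -0.4]
grip_width: 0.0641
grip_force: 0.0
time: 19.68
tool_pos: [0.4327, 0.1799, -0.0031]
orientation: [2.901, 1.205, 0.002]
force: [-1.3, -0.8, 12.7]
grip_width: 0.0276
grip_force: 58.2
```

```bash
python3 -m jog '0 0 -0.6 0 0 0 0; 0 0 -1.8 0 0 0 0; 0 0 -3 0 0 0 0; 0 0 -3 0 0 0 0; 0 0 -3 0 0 0 0'
python3 - <<'E'
from h import *
to(.4495,.3093,.115,-45)
E
```

```text
time: 20.3
tool_pos: [0.4321, 0.1797, 0.1161]
orientation: [-2.901, -1.205, 0.0]
force: [-1.2, -0.4, -1.0]
grip_width: 0.0278
grip_force: 59.8
to (0.4495, 0.3093, 0.115, -45) -> [ 2.6  -1.98  0.03] [-0.    0.    0.02]
```

```bash
python3 -m jog '2.6 -1.98 0 0 0 0 0; 2.6 -1.98 0 0 0 0 0; 2.6 -1.98 0 0 0 0 0; 2.6 -1.98 0 0 0 0 0; 2.6 -1.98 0 0 0 0 0; 2.6 -1.98 0.5 0 0 0 0; 2.6 -1.98 1.5 0 0 0 0; 2.6 -1.98 2.3 0 0 0 0'; python3 -m jog '0 0 0.1 0 0 0 0; 0 0 0.1 0 0 0 0;0 0 0.1 0 0 0 0'
python3 - <<'E'
from h import *
to(.4495,.3093,.0045,-45)
E
```

```text
time: 21.3
tool_pos: [0.4495, 0.3079, 0.0233]
orientation: [2.902, 1.202, -0.001]
force: [0.8, -0.1, 0.3]
grip_width: 0.0281
grip_force: 59.8
time: 21.68
tool_pos: [0.4504, 0.3095, 0.0216]
orientation: [-2.901, -1.204, -0.003]
force: [0.3, -1.2, 0.1]
grip_width: 0.0273
grip_force: 59.8
to (0.4495, 0.3093, 0.0045, -45) -> [-0.02 -0.01  0.43] [ 0.01 -0.02  0.02]
```

```bash
python3 -m jog '-0.02 0 0.2 0 0 0 0; -0.02 0 0.35 0 0 0 0; -0.02 0 0.4 0 0 0 0; -0.02 0 0.4 0 0 0 0; -0.02 0 0.4 0 0 0 0'
```

```text
time: 22.3
tool_pos: [0.4491, 0.3088, 0.0043]
orientation: [-2.901, -1.205, -0.0]
force: [-0.0, -0.3, -0.1]
grip_width: 0.0278
grip_force: 59.8
```

```bash
python3 -m jog '0 0 0.01 0 0 0 0.6; 0 0 0.01 0 0 0 0.6; 0 0 0.01 0 0 0 0.6; 0 0 -0.8 0 0 0 0.6; 0 0 -2 0 0 0 0.6; 0 0 -3.2 0 0 0 0.6; 0 0 -3.2 0 0 0 0.6; 0 0 -3.2 0 0 0 0.6'
python3 - <<'E'
from h import *
to(.5212,.1000,.13,-22.4)
E
```

```text
time: 23.3
tool_pos: [0.4489, 0.3087, 0.1322]
orientation: [2.901, 1.205, -0.0]
force: [-0.3, 0.6, -0.1]
grip_width: 0.0515
grip_force: 0.0
to (0.5212, 0.1, 0.13, -22.4) -> [-2.42  4.96  0.05] [-0.   0.  -4.5]
```

```bash
python3 -m jog '-2.42 4.96 0 0 0 -4.5 0.85; -2.42 4.96 0 0 0 -4.5 0.85; -2.42 4.96 0 0 0 -4.5 0.85; -2.42 4.96 0 0 0 -4.5 0.85; -2.42 4.96 0 0 0 -4.5 0.85; -2.42 4.96 0 0 0 -4.5 0.85; -2.42 4.96 0 0 0 -4.5 0.85; -2.42 4.96 0 0 0 -4.5 0.85'
python3 - <<'E'
from h import *
s=viewer.snapshot("top"); save(s,"t8",(150,130,430,330),2.8); P=cloud(s)
for (x,y) in((.517,.3003),(.5258,.3672),(.449,.309)):
    m=(P[...,2]>.04)&(P[...,2]<.08)&(np.hypot(P[...,0]-x,P[...,1]-y)<.03)
    q=P[m]; print((x,y),m.sum(),(q.max(0)/2+q.min(0)/2).round(4),q.mean(0).round(4))
to(.5212,.1,-.016,-22.4)
E
```

```text
time: 24.3
tool_pos: [0.521, 0.1011, 0.1322]
orientation: [-2.609, -1.749, 0.0]
force: [0.3, 0.7, 0.3]
grip_width: 0.0728
grip_force: 0.0
(0.517, 0.3003) 119 [0.5161 0.2984 0.0481] [0.5155 0.2987 0.0494]
(0.5258, 0.3672) 129 [0.5249 0.3661 0.0477] [0.525  0.365  0.0486]
(0.449, 0.309) 298 [0.4481 0.3084 0.0572] [0.4484 0.3072 0.0615]
to (0.5212, 0.1, -0.016, -22.4) -> [-0.02  0.01  3.71] [-0.    0.    0.01]
```

View pics/t8.png

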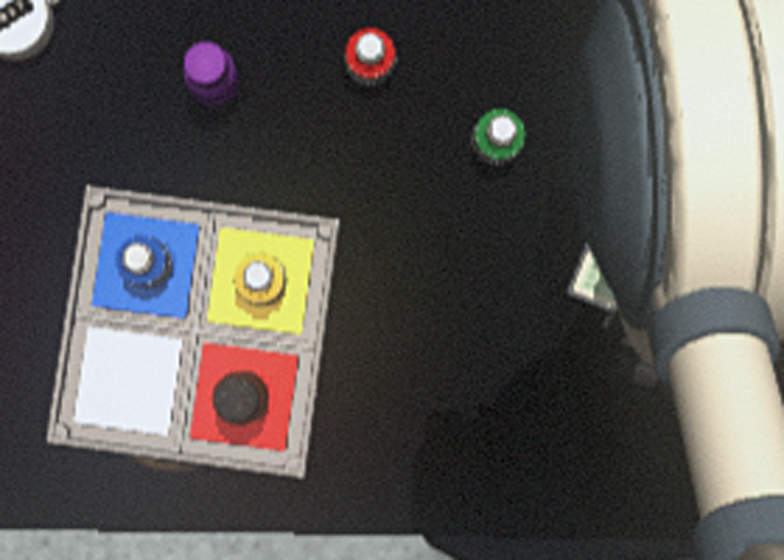

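The three placed items stand in the middle of their pads: blue (140,262), yellow (258,278) and bottle (240,398). Green and red are untouched. Last is the box.

```bash
python3 -m jog '-0.02 0 1.3 0 0 0 0.85; -0.02 0 2.5 0 0 0 0.85; -0.02 0 3.2 0 0 0 0.85; -0.02 0 3.5 0 0 0 0.85; -0.02 0 3.65 0 0 0 0.85; -0.02 0 3.75 0 0 0 0.85; -0.02 0 3.75 0 0 0 0.85';  python3 -m jog '0 0 0 0 0 0 0.85; 0 0 0 0 0 0 0; 0 0 0 0 0 0 0; 0 0 0 0 0 0 0; 0 0 0 0 0 0 0; 0 0 0 0 0 0 0'
```

```text
time: 25.22
tool_pos: [0.5214, 0.0995, -0.0171]
orientation: [2.61, 1.747, 0.001]
force: [0.3, 0.8, 1.0]
grip_width: 0.0726
grip_force: 0.0
time: 25.98
tool_pos: [0.5211, 0.0995, -0.0171]
orientation: [2.611, 1.747, 0.001]
force: [-2.1, -1.3, 10.5]
grip_width: 0.0344
grip_force: 59.2
```

```bash
python3 -m jog '0 0 -0.6 0 0 0 0; 0 0 -1.8 0 0 0 0; 0 0 -3.3 0 0 0 0; 0 0 -3.5 0 0 0 0; 0 0 -3.5 0 0 0 0; 0 0 -3.5 0 0 0 0'
python3 - <<'E'
from h import *
to(.4583,.3763,.12,-7.5)
E
```

```text
time: 26.72
tool_pos: [0.5201, 0.0994, 0.121]
orientation: [-2.61, -1.747, 0.003]
force: [0.2, 0.6, 0.5]
grip_width: 0.0342
grip_force: 60.7
to (0.4583, 0.3763, 0.12, -7.5) -> [ 5.81 -4.07  0.03] [-0.03  0.01 -2.98]
```

```bash
python3 -m jog '5.81 -4.07 0 0 0 -3 0; 5.81 -4.07 0 0 0 -3 0; 5.81 -4.07 0 0 0 -3 0; 5.81 -4.07 0 0 0 -3 0; 5.81 -4.07 0 0 0 -3 0; 5.81 -4.07 0 0 0 -3 0; 5.81 -4.07 0 0 0 -3 0; 5.81 -4.07 0 0 0 -3 0'; python3 -m jog '0 0 0 0 0 0 0; 0 0 1 0 0 0 0; 0 0 2 0 0 0 0; 0 0 2.5 0 0 0 0; 0 0 2.5 0 0 0 0; 0 0 2.5 0 0 0 0'
python3 - <<'E'
from h import *
to(.4583,.3763,-.009,-7.5)
E
```

```text
time: 27.72
tool_pos: [0.4592, 0.3752, 0.1218]
orientation: [-2.361, -2.072, 0.002]
force: [-0.3, -0.6, -1.7]
grip_width: 0.0341
grip_force: 60.7
time: 28.48
tool_pos: [0.4597, 0.3765, 0.0233]
orientation: [2.36, 2.073, 0.002]
force: [-0.3, 0.1, -0.5]
grip_width: 0.0342
grip_force: 60.7
to (0.4583, 0.3763, -0.009, -7.5) -> [-0.01 -0.03  0.81] [ 0.01 -0.01  0.02]
```

```bash
python3 -m jog '0 -0.03 0.4 0 0 0 0; 0 -0.03 0.65 0 0 0 0; 0 -0.03 0.78 0 0 0 0; 0 -0.03 0.8 0 0 0 0; 0 -0.03 0.8 0 0 0 0'
```

```text
time: 29.1
tool_pos: [0.4579, 0.3766, -0.0096]
orientation: [2.36, 2.074, 0.0]
force: [-0.4, -0.5, -0.0]
grip_width: 0.0343
grip_force: 60.7
```

Release, lift, and back off to check.

```bash
python3 -m jog '0 0 0.01 0 0 0 0.6; 0 0 0.01 0 0 0 0.6; 0 0 0.01 0 0 0 0.6; 0 0 -0.8 0 0 0 0.6; 0 0 -2 0 0 0 0.6; 0 0 -3.4 0 0 0 0.6; 0 0 -4.5 0 0 0 0.6; 0 0 -5 0 0 0 0.6'; python3 -m jog '-4 4 -2 0 0 0 0.6; -4 4 -2 0 0 0 0.6; -4 4 -2 0 0 0 0.6; -4 4 -2 0 0 0 0.6; -4 4 -2 0 0 0 0.6; -4 4 -2 0 0 0 0.6'
python3 - <<'E'
from h import *
s=viewer.snapshot("top"); save(s,"t9",(150,130,430,330),2.8); P=cloud(s)
for (x,y) in((.517,.3003),(.5258,.3672),(.449,.309)):
    m=(P[...,2]>.04)&(P[...,2]<.08)&(np.hypot(P[...,0]-x,P[...,1]-y)<.03)
    q=P[m]; print((x,y),m.sum(),q.mean(0).round(4))
m=(abs(P[...,2]-.0235)<.003)&(np.hypot(P[...,0]-.458,P[...,1]-.376)<.03)
q=P[m]; a=cv2.minAreaRect((q[:,:2]*1000).astype(np.float32)); print("box",m.sum(),a,q.mean(0).round(4))
E
```

```text
time: 30.1
tool_pos: [0.4585, 0.377, 0.1933]
orientation: [2.36, 2.073, 0.006]
force: [-0.1, -1.0, -0.4]
grip_width: 0.0509
grip_force: 0.0
time: 30.85
tool_pos: [0.5955, 0.1973, 0.27]
orientation: [-2.36, -2.073, 0.001]
force: [-0.9, -0.2, 0.3]
grip_width: 0.0517
grip_force: 0.0
(0.517, 0.3003) 120 [0.5155 0.2988 0.049 ]
(0.5258, 0.3672) 120 [0.5247 0.3651 0.0491]
(0.449, 0.309) 299 [0.4484 0.3072 0.0615]
box 416 ((457.4185485839844, 376.3535461425781), (33.46091842651367, 33.1931266784668), 82.54600524902344) [0.4577 0.3765 0.0237]
```

View pics/t9.png

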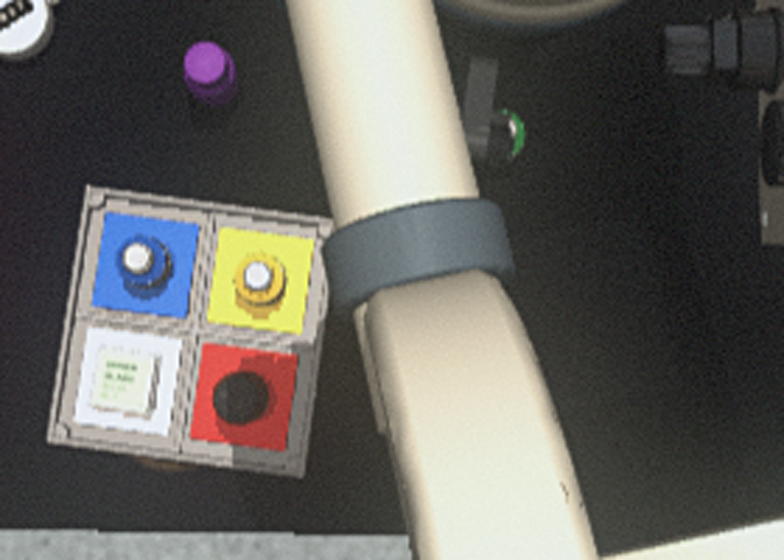

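All four items are upright in the middle of their pads: blue (140,262), yellow (258,278), box (125,380) and bottle (240,398). The arm is clear at 0.27 m.

```bash
python3 -c "
from station import arm
print(arm.job_done())"
```

```text
the job is handed in; nothing more can be done
None
```

The kit tray is packed and handed in: yellow and blue objectives, bottle and cover-glass box each stand upright, within about 2 mm of the middle of their pads, the green and red objectives were left alone, and the only slip was a first grasp that closed on the yellow lens's nose and was redone on the barrel with the lens still upright.

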